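# Clamp and hand-tap a large brass nut blank

## Robot

A 7-joint arm with a two-finger parallel gripper is mounted at the origin on a cart in front of the work surface, level with it; the furniture and walls round the work are solid. World frame = base frame: x ahead of the robot, y to its left, z up, the work surface at z = 0. Lengths are in m, angles in degrees, forces in N, time in s.
With the tool pointing down it reaches from about 0.4 to 0.85 m from the base axis. Payload 10.4 kg.
Tool frame: the origin (TCP) lies at the very end of the fingers, on their centre line; the grasp point (between the pads) lies 19 mm behind it; z points along the fingers, y is the line along which they close (so a half turn about z gives the same grasp; the last joint's range is limited). The gripper opens to 87 mm and grips with 3 to 60 N. Pads are 19 mm wide; open, the fingers measure 117 mm over their backs; the gripper's body (75 mm by 190 mm) begins 51 mm behind the grasp point.
Start: joints at [64.194, 19.034, -3.707, 83.658, 1.238, 77.344, -5.071], TCP at [0.259, -0.569, 0.223] pointing down, gripper open.
Joint ranges: [-148.97, 148.97], [-28.65, 121.19], [-84.17, 76.75], [9.2, 138.47], [-72.65, 252.65], [3.7, 117.97], [-149.18, 149.18]. Speed limits (degrees/s): [127.2, 127.2, 159.86, 159.86, 180, 180, 180].

## Interface

Orientations are given as [roll, pitch, yaw] about the fixed x, y, z axes, in that order (R = Rz(yaw) Ry(pitch) Rx(roll)).
In Python, from plant import goto, move_straight, set_joints, set_gripper, sleep, inverse_kinematics, get_obs, grab_frame, camera_info, MotionError, job_done gives the robot as it stands. Calls block until the motion is done:
- goto(position, orientation): joint-space move of the TCP to a pose.
- move_straight(position, vel=0.15, ori=None): straight line of the TCP; ori=None keeps the orientation; vel is the mean speed in m/s.
- set_joints(angles): joint-space move.
- set_gripper(opening, effort=None): opening from 0.0 (shut) to 1.0 (fully open); effort is the grip in N (None keeps the last); returns when the fingers have stopped.
- sleep(seconds).
- inverse_kinematics(position, orientation): joint angles nearest the present ones, or None.
- get_obs(): the state.
- grab_frame(name): name is "scene" or "top" or "wrist"; returns the picture (420x560x3 uint8, red, green, blue); there is no depth.
- camera_info(name): a dict with "fx", "fy", "cx", "cy" (pixels), "extrinsics" (4x4, takes a point from camera to world coordinates). Camera axes: x right, y down, z forward; pixel columns grow to the right and rows downward; lengths in m; the calibration is good to about 2 mm. A picture is of the moment at which its call begins: read the wrist's pose just before it. camera_info takes no time and is no camera call; for the wrist camera it gives the pose at the moment of the call.
A pose or a line that the arm cannot do raises MotionError and nothing moves.
- job_done(): hands the job in; it is judged then, once.
The state is a dict: "t": time; "joint_pos": joint angles; "joint_vel": joint speeds; "effort": joint torques, N m; "position": TCP position; "tcp_rot": TCP orientation; "contact_force": force on the tool from outside, world axes, zero at the start; "moment": the same for the moment, N m; "finger_gap": opening from 0.0 (shut) to 1.0 (fully open); "grip_force": force on a finger pad.
Only numpy, scipy, OpenCV 4.12 (cv2) and the standard library are available. Lean on these libraries where they do the work, as an engineer would, in place of code of your own. Each camera call takes 0.05 s, during which the arm holds its last target. There are 200 camera calls.

## Task

Thread the big brass nut blank in the tapping fixture. First swing the hold-down clamp all the way round until its tip lies over the blank, and only then turn the tap wrench clockwise (seen from above): half a turn in, a quarter turn back, half a turn in again, a quarter turn back, and a last half turn in until the tap's collar sits on the blank. Leave the clamp closed and everything else on the bench where it is.

Things in the scene. Friction and masses are not known exactly. Their poses are not given: they have to be found in the camera images.
- fixture: tapping fixture fixed to the bench: dark steel base plate 84 mm (its x) by 160 mm (its y, from -115 to +45), 14 mm thick. Origin: on the bench under the tap's upright axis; z up. A hexagonal brass nut blank (60 mm across flats, z = 14 to 54 mm) sits at the origin and cannot move; the clamp's pivot post stands at (0, -70) mm.
- tap (a joint): how far the tap is turned in, rad: 0 = just started, grows clockwise seen from above, hard stop at 6.28 (one full turn) where its collar sits on the blank. Starts between 0 and 0.25, stays where it is left, turns about the fixture's z axis with about 0.15 N m of friction, sinks 6 mm per turn.
- tap_head (a point): point on the tap's axis inside the square head of the tap wrench, at the height to grip: 131 mm above the bench at joint 0, 125 mm when home. The head is a steel block 28 x 28 mm, 36 mm tall, reaching 13 mm above this point (plus a 2 mm button) and 23 mm below; its four faces stand square to this point's x and y axes, which turn with the tap.
- tap_bar (a point): centre of the wrench's cross bar, 30 mm below tap_head, turning with the tap. The bar is 10 mm thick with 14 mm round ends and reaches 63 mm to either side along this point's x; a round hub of 36 mm diameter is in its middle. It passes over the closed clamp bar, and not over the clamp handle.
- clamp (a joint): angle of the swing clamp, rad, about its upright pivot: 0 = fully open, grows anticlockwise seen from above, 1.2 = closed at a hard stop (tip over the blank, handle straight out to the fixture's -y). It starts between 0.1 and 0.4, stays where it is left, friction about 0.12 N m.
- clamp_handle (a point): centre of the gripping length of the clamp's upright black handle, 93 mm above the bench: a round knob 24 mm in diameter and 40 mm tall (18 mm of it above this point, 22 mm below), 50 mm from the pivot. Below it lies the steel clamp bar, 22 mm wide and 12 mm thick, its top 67 mm above the bench; it turns with the clamp.
- clamp_hinge (a point): point on the clamp's upright pivot axis, 55 mm above the bench
- lamp_tube (a point): obstacle, fixed: point on the 13 mm bent tube of the bench lamp. The tube crosses over the bench along x = 0.52 to 0.54 m from y = +0.20 to -0.27 m, 0.28 to 0.41 m above it, lamp head at the -y end; the microscope hangs behind it. Stay on the robot's side of it. Also fixed: an upright partition at the bench's left edge, y = 0.38 to 0.40 m, its top 0.31 m above the bench.
- oil_can: silver-grey oil can with a tall thin spout, 56 mm across, 120 mm tall, standing; bystander. Origin: centre of its underside
- mould: closed flat rubber mould block, 50 x 76 x 24 mm; bystander. Origin: centre of its underside
- steel_block: square polished steel bench block, 64 x 64 x 19 mm; bystander. Origin: centre of its underside
- ring_clamp: wooden ring clamp with a metal band, 26 x 118 x 24 mm, lying, long along its y; bystander. Origin: centre of its underside

How it is judged (in metres and radians):
On the way, in this order (a step that is already met when the one before it is completed fails the run):
1. the clamp is swung fully over the blank (value of joint clamp above 1.05 rad), for 0.2 s.
2. the tap is half a turn in (2.6 to 3.95 rad) (value of joint tap between 2.6 and 3.95 rad and value of joint clamp above 0.95 rad), for 0.1 s.
3. the tap is backed off a quarter turn (to 0.9 to 2.4 rad) (value of joint tap between 0.9 and 2.4 rad and value of joint clamp above 0.95 rad), for 0.1 s.
4. the tap is half a turn further in (4.0 to 5.5 rad) (value of joint tap between 4 and 5.5 rad and value of joint clamp above 0.95 rad), for 0.1 s.
5. the tap is backed off a quarter turn again (to 2.5 to 3.8 rad) (value of joint tap between 2.5 and 3.8 rad and value of joint clamp above 0.95 rad), for 0.1 s.
6. the tap is turned in until its collar sits on the blank (value of joint tap above 6 rad), for 0.2 s.
At the end, for the whole second after the job is handed in: The tap is turned fully in (within 0.28 rad of its stop, its collar on the blank) and at rest, the clamp is closed over the blank (within 0.2 rad of its stop), and the other things are within 20 mm of where they were (value of joint tap above 6 rad and value of joint clamp above 1 rad and velocity of joint tap between -0.1 and 0.1 rad/s and distance of each of oil_can, mould, steel_block, ring_clamp from where it was at the start of the episode below 0.02 m); the robot touches nothing.
It fails at once if the tap is turned while the clamp is not over the blank (value of joint tap above 0.7 rad and value of joint clamp below 0.8 rad).
It fails at once if a bystander is knocked away (more than 40 mm) (distance of any of oil_can, mould, steel_block, ring_clamp from where it was at the start of the episode above 0.04 m).
It also fails if it takes over 72 s, if anything falls off the work surface, if the arm or the gripper's body presses on something with over 40 N, if the wrist force passes 120 N, or if a joint passes its speed limit or range.

## Working session

There is one attempt and no reset: what is moved stays moved. The work goes in short steps, each a Python script; the robot and the scene stay as the last script left them, time stands still between calls to the robot, and variables do not carry over. Pictures are saved under pics/ and viewed, at most 10 in all, crops included, and the job is handed in when it is done.

```bash
mkdir -p pics; ls; python3 - <<'E'
from plant import *
import cv2,numpy as np
for n in("top","scene"):
    f=grab_frame(n); cv2.imwrite(f"pics/{n}0.png",f[:,:,::-1])
    c=camera_info(n); print(n,{k:(np.round(v,4).tolist() if k=="extrinsics" else v) for k,v in c.items()})
o=get_obs();print(o)
E
```

```text
pics
top {'fx': 406.4818100314561, 'fy': 406.4818100314561, 'cx': 286.68415535778547, 'cy': 204.06242661932095, 'extrinsics': [[0.0166, -0.9892, 0.1457, 0.3396], [-0.9998, -0.0145, 0.0159, -0.0977], [-0.0136, -0.146, -0.9892, 1.2937], [0.0, 0.0, 0.0, 1.0]]}
scene {'fx': 466.48963020901795, 'fy': 466.48963020901795, 'cx': 283.8031709663159, 'cy': 211.71081988889534, 'extrinsics': [[-0.6365, -0.3633, 0.6803, -0.4006], [-0.7712, 0.292, -0.5656, 0.6128], [0.0068, -0.8847, -0.4661, 0.8072], [0.0, 0.0, 0.0, 1.0]]}
{'t': 0.1, 'joint_pos': array([64.19439897, 19.06634496, -3.70618592, 83.70134307,  1.23832161,
       77.34353515, -5.07173803]), 'joint_vel': array([ 0.07774385, -0.02681346,  0.11031399, -0.04944262, -0.01186625,
        0.09767482,  0.07944203]), 'effort': array([ 1.56967431e-03, -6.24545360e+01,  2.44027690e-02, -3.90710557e+01,
       -6.16540667e-02,  3.66994506e-02,  1.03160853e-04]), 'position': array([ 0.25912958, -0.56836743,  0.22185411]), 'tcp_rot': array([-1.79928766e+02,  4.28389446e-03,  2.45101231e+01]), 'contact_force': array([ 2.18176959e-01, -1.45486925e-04,  2.36012453e-01]), 'moment': array([ 0.05023274, -0.03995748,  0.02270041]), 'grip_force': 0.0, 'finger_gap': 1.0008869520659394}
```

View pics/top0.png

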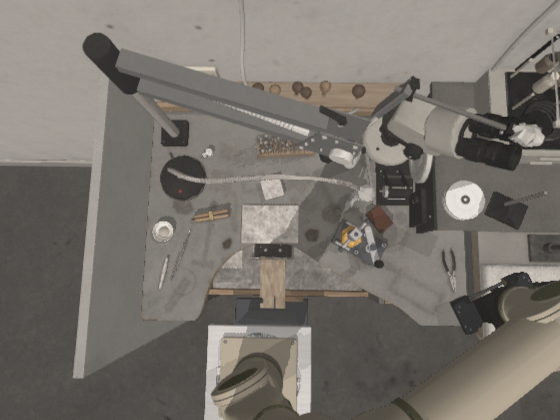

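View pics/scene0.png

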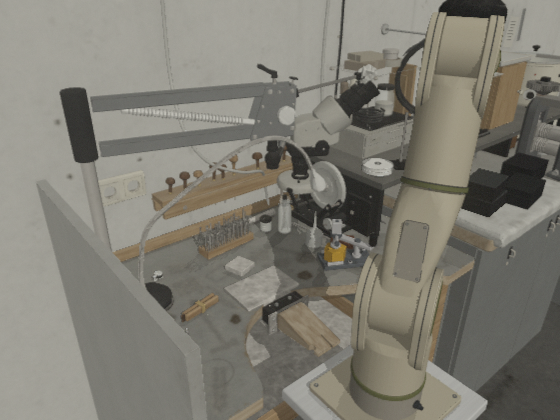

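Top view: the fixture with the brass blank is at about (357,240), black handle knob about (378,264), the mould at (381,218). Scene view: blank at (336,253). I'll enlarge both.

```bash
python3 - <<'E'
import cv2,numpy as np
a=cv2.imread("pics/top0.png")[195:285,315:405]; b=cv2.imread("pics/scene0.png")[195:285,295:385]
cv2.imwrite("pics/crop0.png",np.hstack([cv2.resize(x,(400,400),interpolation=cv2.INTER_CUBIC) for x in(a,b)]))
E
```

```text
(no output)
```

View pics/crop0.png

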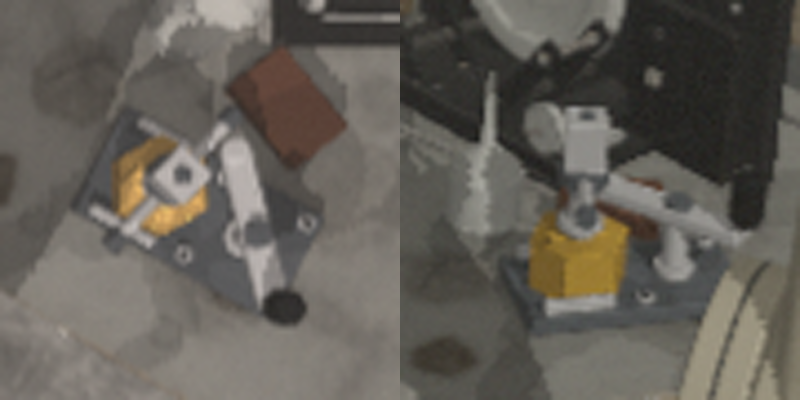

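```bash
cat > h.py <<'E'
import numpy as np, cv2
from plant import *
def ray(info,u,v,z):
    E=np.array(info["extrinsics"]); d=E[:3,:3]@[(u-info["cx"])/info["fx"],(v-info["cy"])/info["fy"],1]
    return E[:3,3]+d*(z-E[2,3])/d[2]
E
python3 - <<'E'
from h import *
c=camera_info("top")
P={}
for n,u,v,z in[("head",183,174,.144),("knob",285,305,.111),("pin",258,232,.075),("barA",222,128,.106),("barB",115,243,.106),("cornL",75,210,.014),("cornT",122,105,.014),("cornR",325,205,.014),("cornB",265,312,.014),("tip",235,145,.067)]:
    P[n]=ray(c,315+u/4.444,195+v/4.444,z); print(n,P[n].round(4))
d=P["head"]-P["pin"];print("base",np.hypot(*d[:2]),"yaw+y",np.degrees(np.arctan2(d[1],d[0])))
d=P["knob"]-P["pin"];print("handle",np.hypot(*d[:2]),np.degrees(np.arctan2(d[1],d[0])))
d=P["barA"]-P["barB"];print("bar",np.hypot(*d[:2]),np.degrees(np.arctan2(d[1],d[0])))
s=camera_info("scene")
for n,u,v,z in[("headtop",585,110,.144)]: print(n,ray(s,295+(u-400)/4.444,195+v/4.444,z))
print(camera_info("wrist"), get_obs()["position"])
for x,y in[(.40,-.25),(.38,-.3)]:
  for yaw in range(-180,180,30):
    q=inverse_kinematics([x,y,.3],[180,0,yaw]); print(x,y,yaw,None if q is None else np.round(q))
E
```

```text
head [ 0.426  -0.2768  0.144 ]
knob [ 0.3449 -0.3469  0.111 ]
pin [ 0.3932 -0.3373  0.075 ]
barA [ 0.4596 -0.3085  0.106 ]
barB [ 0.3832 -0.238   0.106 ]
cornL [ 0.4092 -0.2208  0.014 ]
cornT [ 0.4842 -0.2541  0.014 ]
cornR [ 0.4155 -0.3966  0.014 ]
cornB [ 0.3403 -0.3534  0.014 ]
tip [ 0.4521 -0.3241  0.067 ]
base 0.06887469017717562 yaw+y 61.49497821700588
handle 0.04919625755927372 -168.699416374052
bar 0.103973182042755 -42.69653798856968
headtop [ 0.43020983 -0.2814128   0.144     ]
{'fx': 321.74849375241536, 'fy': 321.74849375241536, 'cx': 282.3416334688282, 'cy': 212.92595903970485, 'extrinsics': array([[ 0.41342431, -0.8792656 , -0.23658476,  0.32333551],
       [-0.91053774, -0.39955702, -0.10618476, -0.53892457],
       [-0.0011645 ,  0.25931872, -0.9657911 ,  0.38309591],
       [ 0.        ,  0.        ,  0.        ,  1.        ]])} [ 0.25912958 -0.56836743  0.22185411]
0.4 -0.25 -180 [ 56.  -1. -29.  97.  -0.  84. 117.]
0.4 -0.25 -150 [-41. -12.  60. 101.  11.  85. 138.]
0.4 -0.25 -120 None
0.4 -0.25 -90 None
0.4 -0.25 -60 [  40.   -2.  -13.   98.   -0.   84. -123.]
0.4 
[... 207 characters left out ...]
0 [ 51.  -1. -24.  97.  -0.  84.  27.]
0.4 -0.25 120 [ 52.  -1. -25.  97.  -0.  84.  57.]
0.4 -0.25 150 [ 55.  -1. -28.  97.  -0.  84.  87.]
0.38 -0.3 -180 [ 60.   1. -27.  96.   0.  84. 123.]
0.38 -0.3 -150 None
0.38 -0.3 -120 None
0.38 -0.3 -90 [  40.   -0.   -7.   97.   -0.   84. -147.]
0.38 -0.3 -60 [  42.   -0.   -9.   97.   -0.   84. -117.]
0.38 -0.3 -30 [ 44.  -0. -11.  97.  -0.  84. -87.]
0.38 -0.3 0 [ 44.  -0. -11.  97.  -0.  84. -57.]
0.38 -0.3 30 [ 48.   0. -15.  96.   0.  84. -27.]
0.38 -0.3 60 [ 51.   0. -18.  96.   0.  84.   3.]
0.38 -0.3 90 [ 55.   0. -22.  96.   0.  84.  33.]
0.38 -0.3 120 [ 56.   1. -23.  96.   0.  84.  63.]
0.38 -0.3 150 [ 58.   1. -26.  96.   0.  84.  93.]
```

Geometry is consistent: pin–head 69 mm (70), handle radius 49 mm (50), bar about 104 mm plus its rounded ends. Next is a wrist-camera refinement from a hover pose.

```bash
python3 - <<'E'
from h import *
goto([.31,-.36,.25],[180,0,45])
sleep(.2)
c=camera_info("wrist"); f=grab_frame("wrist"); cv2.imwrite("pics/w1.png",f[:,:,::-1])
import pickle; pickle.dump(c,open("w1.pkl","wb"))
o=get_obs(); print(o["t"],o["joint_pos"].round(1),o["position"],o["tcp_rot"])
E
```

```text
1.225 [ 56.7  -0.  -12.7 102.4  -0.   77.6  -1.2] [ 0.30961842 -0.36089957  0.24959881] [-1.79957215e+02 -1.60847009e-02  4.48904057e+01]
```

View pics/w1.png

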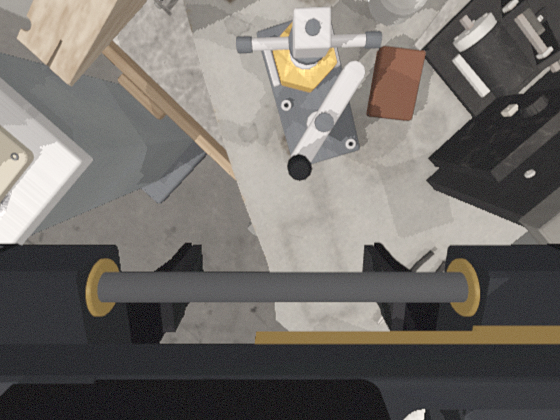

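The wrist view shows the knob at (299,166), pivot pin (323,122), tap button (313,27), bar ends (244,45)/(374,40), and the mould to the right at (398,83).

```bash
python3 - <<'E'
from h import *
import pickle
c=pickle.load(open("w1.pkl","rb")); f=cv2.imread("pics/w1.png"); g=cv2.cvtColor(f,cv2.COLOR_BGR2GRAY)
m=np.zeros_like(g); m[145:190,280:320]=(g[145:190,280:320]<45)*255
k=max(cv2.findContours(m,0,2)[0],key=cv2.contourArea); print("knob",cv2.minEnclosingCircle(k),cv2.boundingRect(k))
P={}
for n,u,v,z in[("button",313,27,.146),("knobtop",300,165.5,.111),("pin",324,121,.075),("e1",244,45,.101),("e2",374,40,.101)]:
    P[n]=ray(c,u,v,z); print(n,P[n].round(4))
A=lambda a,b:(np.hypot(*(P[b]-P[a])[:2]).round(4),np.degrees(np.arctan2(*(P[b]-P[a])[1::-1])).round(1))
print(A("pin","button"),A("pin","knobtop"),A("e1","e2"),(P["e1"]+P["e2"])/2)
cv2.imwrite("pics/w1c.png",cv2.resize(f[0:190,220:420],(800,760),interpolation=cv2.INTER_CUBIC)[:600])
E
```

```text
knob ((299.0, 167.0), 12.206655502319336) (288, 155, 23, 25)
button [ 0.4256 -0.277   0.146 ]
knobtop [ 0.3461 -0.3471  0.111 ]
pin [ 0.3926 -0.3367  0.075 ]
e1 [ 0.3846 -0.2385  0.101 ]
e2 [ 0.4673 -0.3163  0.101 ]
(np.float64(0.0683), np.float64(61.0)) (np.float64(0.0476), np.float64(-167.4)) (np.float64(0.1135), np.float64(-43.2)) [ 0.42594867 -0.27738987  0.101     ]
```

View pics/w1c.png

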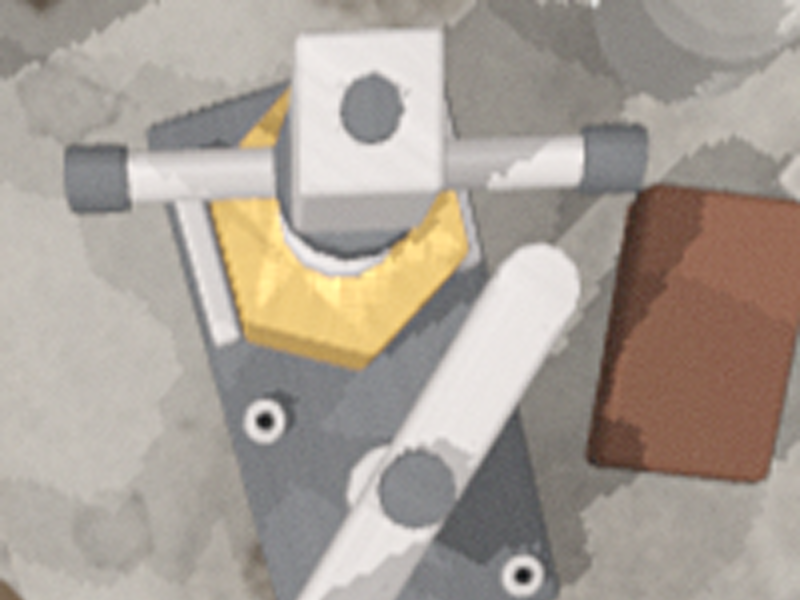

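```bash
cat >> h.py <<'E'
HEAD=np.array([.4257,-.2772]); PIN=np.array([.3921,-.3386])
def st(tag=""):
    o=get_obs(); print(tag,"t%.2f"%o["t"],"p",o["position"].round(4),"rot",o["tcp_rot"].round(1),"F",o["contact_force"].round(1),"M",o["moment"].round(2),"gap %.3f grip %.1f"%(o["finger_gap"],o["grip_force"]),"j7 %.1f"%o["joint_pos"][6]); return o
E
python3 - <<'E'
from h import *
set_gripper(.6,15)
k=np.array([.3445,-.348])
goto([*k,.14],[180,0,40]); move_straight([*k,.075],vel=.12); st("down")
set_gripper(0,15); st("grip")
for a in np.linspace(-168.5,-116.7,6)[1:]:
    p=PIN+.05*np.array([np.cos(np.radians(a)),np.sin(np.radians(a))])
    move_straight([*p,.075],vel=.06,ori=[180,0,40+(a+168.5)*.5]); st("%.0f"%a)
c=camera_info("wrist"); f=grab_frame("wrist"); cv2.imwrite("pics/w2.png",f[:,:,::-1])
E
```

```text
down t3.33 p [ 0.3449 -0.3487  0.0761] rot [179.9  -0.   40. ] F [ 0.6 -1.2 -0.9] M [ 0.05 -0.01 -0.02] gap 0.595 grip 0.0 j7 -12.8
grip t3.94 p [ 0.3447 -0.3482  0.0752] rot [180.  -0.  40.] F [ 0.4 -0.3  1.3] M [-0.08 -0.28  0.01] gap 0.272 grip 15.0 j7 -12.9
-158 t4.25 p [ 0.3466 -0.3565  0.0751] rot [ 1.80e+02 -1.00e-01  4.53e+01] F [3.2 3.9 2.1] M [ 0.78 -0.77  0.25] gap 0.269 grip 15.0 j7 -7.2
-148 t4.55 p [ 0.35   -0.3649  0.0751] rot [-180.    -0.    50.3] F [1.6 3.3 4.3] M [ 0.8  -0.21  0.26] gap 0.272 grip 15.0 j7 -2.0
-137 t4.85 p [ 0.3547 -0.3726  0.0751] rot [-180.     0.    55.5] F [-1.9  1.4  5. ] M [0.54 0.33 0.26] gap 0.268 grip 15.0 j7 3.1
-127 t5.15 p [ 0.3607 -0.3793  0.0751] rot [-1.799e+02  1.000e-01  6.060e+01] F [-3.7  0.6  6.5] M [0.08 1.   0.33] gap 0.264 grip 15.5 j7 7.9
-117 t5.45 p [ 0.3673 -0.3844  0.075 ] rot [-1.798e+02  1.000e-01  6.570e+01] F [-7.2  0.1  7.4] M [0.01 1.69 0.33] gap 0.263 grip 15.0 j7 12.6
```

View pics/w2.png

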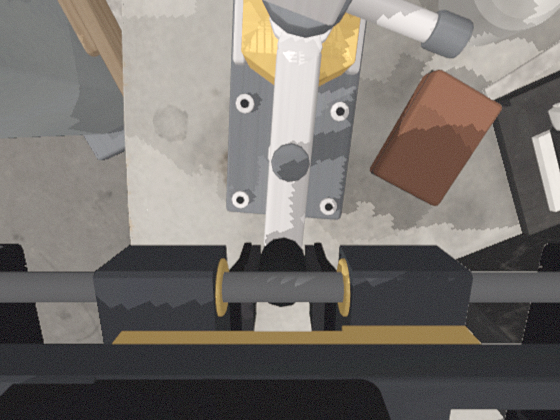

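The clamp bar now lies in line with the plate over the blank, so the clamp is closed, with the knob in the pads at (282,255). Before turning the tap I'll check clearance to the lamp head by triangulating it.

```bash
python3 - <<'E'
from h import *
t,s=camera_info("top"),camera_info("scene")
for z in(.2,.28,.34,.41): print(z,[ray(t,u,v,z)[:2].round(3).tolist() for u,v in((362,188),(365,205),(300,178))],[ray(s,u,v,z)[:2].round(3).tolist() for u,v in((318,183),(325,205))])
for yaw in(-90,-43,47,137,195):
    q=inverse_kinematics([*HEAD,.112],[180,0,yaw]); print(yaw,None if q is None else np.round(q,1))
a=cv2.imread("pics/top0.png")[150:270,300:420]; b=cv2.imread("pics/scene0.png")[130:290,250:410]
cv2.imwrite("pics/crop1.png",np.hstack([cv2.resize(x,(400,400),interpolation=cv2.INTER_CUBIC) for x in(a,b)]))
E
```

```text
0.2 [[0.548, -0.285], [0.501, -0.293], [0.574, -0.115]] [[0.568, -0.333], [0.443, -0.243]]
0.28 [[0.533, -0.271], [0.489, -0.278], [0.556, -0.114]] [[0.441, -0.208], [0.332, -0.13]]
0.34 [[0.521, -0.261], [0.481, -0.268], [0.544, -0.113]] [[0.345, -0.115], [0.249, -0.046]]
0.41 [[0.508, -0.249], [0.47, -0.255], [0.529, -0.112]] [[0.233, -0.006], [0.152, 0.053]]
-90 [ -29.9   18.9   67.6  111.4  -19.7   62.6 -134.1]
-43 [  36.4   10.3   -9.2  108.5    1.9   61.3 -106.6]
47 [ 45.5  11.  -19.3 108.1   4.1  61.6 -18.4]
137 [ 56.2  12.4 -31.2 107.5   7.2  62.   69.2]
195 [ 62.8  13.6 -38.6 107.2   9.5  62.4 125.5]
```

View pics/crop1.png

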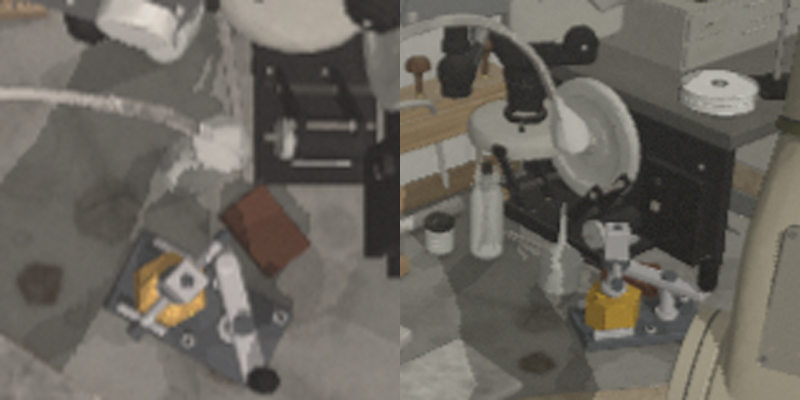

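The lamp head, at about (366,193) in top and (319,181) in scene, hangs close to the tap. I'll release the clamp, lift, and look at the lamp with a tilted wrist before turning.

```bash
python3 - <<'E'
from h import *
import pickle
set_gripper(.6,15); p=get_obs()["position"]; move_straight([p[0],p[1],.19],vel=.15); st("up")
for pos,pi in(([.32,-.34,.24],-32),([.34,-.36,.24],-25),([.36,-.36,.24],-32)):
    try: goto(pos,[180,pi,30]); break
    except MotionError as e: print(e)
sleep(.2); c=camera_info("wrist"); f=grab_frame("wrist"); cv2.imwrite("pics/w3.png",f[:,:,::-1]); pickle.dump(c,open("w3.pkl","wb")); st()
print(np.round(c["extrinsics"],3).tolist())
E
```

```text
up t7.21 p [ 0.3692 -0.3829  0.189 ] rot [-179.9   -0.    65.9] F [-0.3  1.1 -0.1] M [-0.02 -0.04  0.03] gap 0.601 grip 0.0 j7 14.6
 t8.11 p [ 0.3211 -0.3391  0.2396] rot [-180.   -32.    30.2] F [-0.4 -0.4 -0.1] M [-0.35  0.5  -0.03] gap 0.598 grip 0.0 j7 14.4
[[0.503, -0.827, 0.251, 0.299], [-0.864, -0.481, 0.147, -0.352], [-0.001, -0.291, -0.957, 0.413], [0.0, 0.0, 0.0, 1.0]]
```

View pics/w3.png

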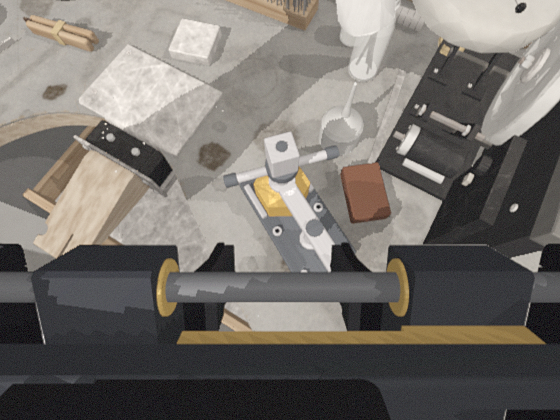

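```bash
cat >> h.py <<'E'
def tri(obs):
    A=np.zeros((3,3));b=np.zeros(3);L=[]
    for i,u,v in obs:
        E=np.array(i["extrinsics"]);d=E[:3,:3]@[(u-i["cx"])/i["fx"],(v-i["cy"])/i["fy"],1];d/=np.linalg.norm(d)
        M=np.eye(3)-np.outer(d,d);A+=M;b+=M@E[:3,3];L.append((M,E[:3,3]))
    p=np.linalg.solve(A,b);return p.round(3),[round(float(np.linalg.norm(M@(p-c))),4) for M,c in L]
E
python3 - <<'E'
from h import *
import pickle
t,s=camera_info("top"),camera_info("scene"); w=pickle.load(open("w3.pkl","rb"))
print("check tap button",tri([(t,356.2,234.2),(w,282,146)]))
print("lamp t+s",tri([(t,366.6,193.5),(s,319,181)]))
print("lamp t+w",tri([(t,366,196),(w,364,60)]),tri([(t,366,193),(w,364,20)]))
print("lamp s+w",tri([(s,319,181),(w,364,60)]),tri([(s,319,188),(w,364,70)]),tri([(s,295,216),(w,364,50)]))
print("dish s+w",tri([(s,330,185),(w,530,80)]))
print("can",ray(w,341,128,.06),"spout",tri([(s,316,212),(w,352,86)]))
E
```

```text
check tap button (array([ 0.426, -0.277,  0.143]), [0.0002, 0.0002])
lamp t+s (array([ 0.526, -0.293,  0.233]), [0.0018, 0.0018])
lamp t+w (array([ 0.533, -0.303,  0.165]), [0.0014, 0.0014]) (array([ 0.533, -0.294,  0.204]), [0.0005, 0.0005])
lamp s+w (array([ 0.516, -0.305,  0.214]), [0.0219, 0.0219]) (array([ 0.521, -0.308,  0.192]), [0.0173, 0.0173]) (array([ 0.622, -0.283,  0.079]), [0.0042, 0.0042])
dish s+w (array([ 0.636, -0.461,  0.129]), [0.0033, 0.0033])
can [ 0.52426614 -0.30519579  0.06      ] spout (array([ 0.538, -0.3  ,  0.12 ]), [0.0002, 0.0002])
```

Lamp head triangulates (top + scene, 1.8 mm residual) to about (0.526, −0.293, 0.23). That is 101 mm from the tap axis, so the gripper body must not point at it. I'll keep tool yaw within about 124–214° (camera on the robot's side) and turn in 90° strokes, opening and re-indexing in place on the square head.

```bash
cat >> h.py <<'E'
def turn(yaw0,yaw1,z):
    """rotate about the tool axis yaw0->yaw1 while going to height z, by joint 7 and a tiny IK change"""
    n=max(1,int(np.ceil(abs(yaw1-yaw0)/100)))
    q=np.array(inverse_kinematics([*HEAD,z],[180,0,yaw0])); d=q-get_obs()["joint_pos"]
    assert abs(d).max()<4,d
    q[6]+=yaw1-yaw0; set_joints(q)
    return st("yaw %.0f"%yaw1)
E
python3 - <<'E'
from h import *
goto([.33,-.33,.24],[180,0,137])
move_straight([*HEAD,.20],vel=.2); st("hover")
move_straight([*HEAD,.114],vel=.1); st("down")
set_gripper(0,50); st("grip")
turn(137,124,.1138)
f=grab_frame("wrist"); cv2.imwrite("pics/w4.png",f[:,:,::-1])
E
```

```text
hover t10.00 p [ 0.4248 -0.2781  0.2001] rot [-180.    -0.   136.9] F [-0.4 -1.   0.9] M [ 0.04 -0.17  0.01] gap 0.601 grip 0.0 j7 72.2
down t11.01 p [ 0.4261 -0.2774  0.1146] rot [1.80e+02 1.00e-01 1.37e+02] F [ 1.1 -0.5  0.1] M [ 0.07 -0.18 -0.02] gap 0.600 grip 0.0 j7 69.9
grip t11.57 p [ 0.4261 -0.277   0.1142] rot [180.   0. 137.] F [1.1 1.9 2.4] M [ 0.42 -0.38 -0.02] gap 0.317 grip 49.9 j7 69.9
yaw 124 t11.90 p [ 0.426 -0.277  0.114] rot [180.    0.  124.2] F [2.1 2.7 3.8] M [ 0.66 -0.4  -0.14] gap 0.319 grip 49.9 j7 57.1
```

View pics/w4.png

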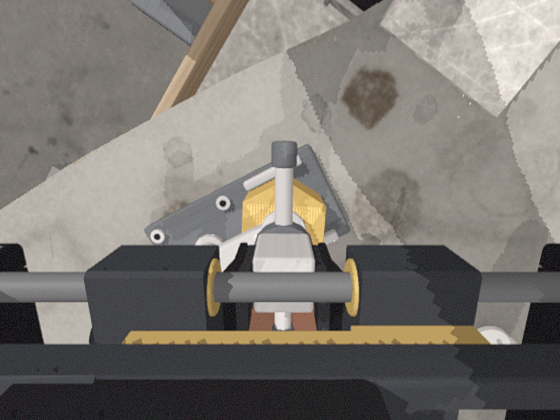

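The head is gripped squarely, with the bar along the image's vertical centre line at (284,155), and the 0.14 N m moment matches the tap friction. Continuing with the first half turn and the quarter back.

```bash
python3 - <<'E'
from h import *
Z=lambda q:.114-.006*q/6.283
q=.475
for i in range(2):
    set_gripper(.6,50); turn(124,214,Z(q)); set_gripper(0,50); st("grip")
    q+=np.pi/2; o=turn(214,124,Z(q)); print("q~",q)
    if np.abs(o["contact_force"]).max()>25: raise SystemExit("force")
sleep(.2); q-=np.pi/2; turn(124,214,Z(q)); sleep(.2); print("q~",q)
E
```

```text
yaw 214 t14.09 p [ 0.4257 -0.2772  0.1136] rot [ 180.     0.  -146.1] F [ 0.2 -0.2 -0.9] M [ 0.15 -0.03 -0.02] gap 0.596 grip 0.0 j7 146.8
grip t14.65 p [ 0.4256 -0.2771  0.1135] rot [ 180.   -0. -146.] F [-0.6  0.5  1.8] M [ 0.32  0.04 -0.08] gap 0.313 grip 50.0 j7 146.8
yaw 124 t16.05 p [ 0.4258 -0.2762  0.112 ] rot [ 1.800e+02 -1.000e-01  1.241e+02] F [-1.2  6.   2.6] M [ 1.43  0.12 -0.01] gap 0.317 grip 50.0 j7 56.9
q~ 2.0457963267948966
yaw 214 t18.19 p [ 0.4257 -0.2772  0.1121] rot [ 180.     0.  -146.1] F [0.9 1.  0.1] M [ 0.17 -0.08  0.01] gap 0.598 grip 0.0 j7 146.7
grip t18.75 p [ 0.4256 -0.2771  0.112 ] rot [ 180.   -0. -146.] F [-0.5  0.7  0.8] M [0.34 0.13 0.03] gap 0.321 grip 50.0 j7 146.8
yaw 124 t20.15 p [ 0.4258 -0.2762  0.1105] rot [ 1.800e+02 -1.000e-01  1.241e+02] F [-1.1  5.7  2.8] M [1.49 0.11 0.04] gap 0.321 grip 50.0 j7 56.8
q~ 3.616592653589793
yaw 214 t21.75 p [ 0.4256 -0.2772  0.112 ] rot [ 180.    -0.  -146.1] F [-1.7  3.2  1.8] M [ 0.79  0.19 -0.02] gap 0.317 grip 50.0 j7 146.7
q~ 2.0457963267948966
```

```bash
python3 - <<'E'
from h import *
Z=lambda q:.114-.006*q/6.283
q=2.046
def s(a,b,d):
    global q
    q+=d; o=turn(a,b,Z(q)); print("q~ %.2f"%q)
    if np.abs(o["contact_force"]).max()>25: raise SystemExit("force")
def regrip(): set_gripper(.6,50); turn(124,214,Z(q)); set_gripper(0,50); st("grip")
h=np.pi/2
s(214,124,h); regrip(); s(214,124,h); sleep(.2)
s(124,214,-h); sleep(.2)
s(214,124,h); regrip()
s(214,156,np.radians(58))
for y in range(153,138,-3):
    q+=.052; o=turn(y+3,y,Z(q)); print("q~ %.2f"%q, "yaw err %.2f"%((o["tcp_rot"][2]-y)))
    if abs(o["moment"][2])>.7: break
E
```

```text
yaw 124 t23.35 p [ 0.4259 -0.2763  0.1105] rot [ 1.80e+02 -1.00e-01  1.24e+02] F [-1.8  4.9  3.5] M [1.51 0.28 0.05] gap 0.322 grip 50.0 j7 56.7
q~ 3.62
yaw 214 t25.49 p [ 0.4257 -0.2772  0.1105] rot [ 180.    -0.  -146.1] F [ 0.5 -0.1  0.5] M [ 0.17 -0.12  0.01] gap 0.600 grip 0.0 j7 146.7
grip t26.05 p [ 0.4256 -0.2771  0.1105] rot [ 180.   -0. -146.] F [-1.5 -0.1  0.7] M [ 0.34  0.05 -0.  ] gap 0.316 grip 50.0 j7 146.7
yaw 124 t27.45 p [ 0.4258 -0.2762  0.109 ] rot [ 1.800e+02 -1.000e-01  1.241e+02] F [-1.3  6.2  3.8] M [1.5  0.12 0.04] gap 0.324 grip 50.0 j7 56.8
q~ 5.19
yaw 214 t29.05 p [ 0.4256 -0.2771  0.1105] rot [ 180.    -0.  -146.1] F [-1.   3.5  1.8] M [ 0.81  0.22 -0.01] gap 0.317 grip 50.0 j7 146.7
q~ 3.62
yaw 124 t30.65 p [ 0.4259 -0.2762  0.109 ] rot [ 1.80e+02 -1.00e-01  1.24e+02] F [-2.1  6.2  4. ] M [1.55 0.25 0.08] gap 0.320 grip 50.0 j7 56.7
q~ 5.19
yaw 214 t32.79 p [ 0.4257 -0.2772  0.1091] rot [-180.    -0.  -146.1] F [ 0.1  0.8 -0. ] M [ 0.13  0.   -0.04] gap 0.605 grip 0.0 j7 146.6
grip t33.35 p [ 0.4256 -0.2771  0.109 ] rot [ 180.   -0. -146.] F [-0.8  0.8  0.4] M [0.38 0.12 0.01] gap 0.319 grip 50.0 j7 146.7
yaw 156 t34.31 p [ 0.4256 -0.2765  0.108 ] rot [180.   -0.  156.1] F [-2.6  4.9  4.5] M [ 1.38  0.36 -0.16] gap 0.318 grip 50.0 j7 88.8
q~ 6.20
yaw 153 t34.56 p [ 0.4257 -0.2765  0.108 ] rot [180.   -0.  153.1] F [-1.9  4.7  4.1] M [ 1.43  0.44 -0.07] gap 0.322 grip 50.0 j7 85.8
q~ 6.25 yaw err 0.11
yaw 150 t34.81 p [ 0.4257 -0.2765  0.108 ] rot [180.   -0.  150.1] F [-1.7  5.   3.8] M [1.41 0.37 0.28] gap 0.317 grip 50.0 j7 82.8
q~ 6.30 yaw err 0.15
yaw 147 t35.06 p [ 0.4257 -0.2764  0.1079] rot [-180.    -0.   147.2] F [-2.6  5.3  4.6] M [1.26 0.45 1.22] gap 0.314 grip 50.5 j7 79.8
q~ 6.36 yaw err 0.25
```

The moment rose to 1.2 N m at about 6.3 rad, which is the hard stop. Releasing and checking.

```bash
python3 - <<'E'
from h import *
turn(147,149.5,.108)
set_gripper(.6,50); move_straight([*HEAD,.21],vel=.12); move_straight([.33,-.33,.25],vel=.2); goto([.31,-.36,.25],[180,0,45]); sleep(.2); st()
f=grab_frame("wrist"); cv2.imwrite("pics/w5.png",f[:,:,::-1])
E
```

```text
yaw 150 t35.31 p [ 0.4257 -0.2765  0.1079] rot [180.   -0.  149.7] F [-1.1  4.7  4.2] M [1.37 0.41 0.45] gap 0.318 grip 50.1 j7 82.3
 t39.53 p [ 0.3101 -0.3599  0.25  ] rot [-180.   -0.   45.] F [-0.7  1.  -0.2] M [0.01 0.   0.01] gap 0.601 grip 0.0 j7 -1.1
```

View pics/w5.png

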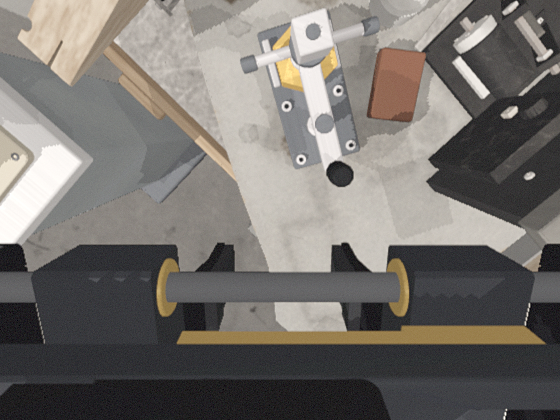

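The clamp is closed, with its knob at (340,174) in line with the plate. The wrench bar, (250,64)–(372,25), is perpendicular to the plate (home at the stop), and the mould at (397,83) is unmoved.

```bash
python3 -c "
from plant import *
print(job_done())"
```

```text
the job is handed in; nothing more can be done
None
```

The job is handed in at about 39.5 s: the clamp is closed over the blank, the tap was turned in, back, in, back and in to its hard stop, and the robot touches nothing; the mould is where it was, but I did not re-measure the other bystanders.

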